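# Unstack the spice tins onto their stands

### The job

The spice tins and the pepper jar are standing in two stacks of two. Take the stacks apart and set each of the four upright and flat in the recess of its own wooden stand: the round tin on the large round stand, the square tin on the square one, the oblong tin on the oblong one and the pepper jar on the small round one. Tip nothing over on the way, and leave the little glass and the garlic bulb where they are.

Things in the scene. Friction and masses are not known exactly. Their poses are not given: they have to be found in the camera images.
- round_tin: Round closed steel tin with a flat lid and a thin dark seam round it, 60 mm diameter, 50 mm high, about 150 g. At the start it is the lower one of a stack. Origin: centre of its underside; z up when upright.
- square_tin: Square closed steel tin with a flat lid, 56 x 56 mm, 50 mm high, about 150 g. At the start it is the lower one of a stack. Origin: centre of its underside; z up when upright. x and y at right angles to its sides.
- oblong_tin: Oblong closed steel tin with a flat lid, 68 mm long (its x) x 38 mm wide (its y), 50 mm high, about 150 g. At the start it stands loose on the lid of the round or the square tin. Origin: centre of its underside; z up when upright.
- pepper_jar: Clear spice jar with dark contents and a dark brown cap, round, 43 mm diameter, 96 mm high, about 110 g. At the start it stands loose on the lid of the round or the square tin. Origin: centre of its underside; z up when upright.
- large_round_stand: Stand for the round tin: round, 90 mm outside, round recess 76 mm across. Fixed to the table. Beech wood, 14 mm high in all: a 6 mm thick floor with an 8 mm high, 7 mm wide rim round the recess. Origin: centre of its underside on the table; the held thing's underside comes to 6 mm above it.
- small_round_stand: Stand for the pepper jar: round, 72 mm outside, round recess 58 mm across. Fixed to the table. Beech wood, 14 mm high in all: a 6 mm thick floor with an 8 mm high, 7 mm wide rim round the recess. Origin: centre of its underside on the table; the held thing's underside comes to 6 mm above it.
- square_stand: Stand for the square tin: square, 86 x 86 mm outside, recess 72 x 72 mm, sides along its x and y. Fixed to the table. Beech wood, 14 mm high in all: a 6 mm thick floor with an 8 mm high, 7 mm wide rim round the recess. Origin: centre of its underside on the table; the held thing's underside comes to 6 mm above it.
- oblong_stand: Stand for the oblong tin: oblong, 98 mm (its x) x 68 mm (its y) outside, recess 84 x 54 mm. Fixed to the table. Beech wood, 14 mm high in all: a 6 mm thick floor with an 8 mm high, 7 mm wide rim round the recess. Origin: centre of its underside on the table; the held thing's underside comes to 6 mm above it.
- small_glass: Small frosted empty drinking glass, 49 mm diameter, 62 mm high, loose, standing among the things; to be left alone. Origin: centre of its underside.
- garlic: Garlic bulb, 59 mm across, 59 mm high, loose, lying among the things; to be left alone. Origin: centre of its underside.

How it is judged:
At the end, for the whole second after the job is handed in: Each of the four stands in the recess of its own stand: its axis within 11 mm of the stand's, its underside 3 to 9 mm above the stand's underside, upright within 0.06 rad, at rest and released; the glass and the garlic bulb are within 30 mm of where they stood (horizontal distance between round_tin and large_round_stand below 0.011 m and z of round_tin in the frame of large_round_stand between 0.003 and 0.009 m and angle between each of round_tin, square_tin, oblong_tin, pepper_jar's own z axis and vertical below 0.06 rad and linear speed of each of round_tin, square_tin, oblong_tin, pepper_jar below 0.02 m/s and angular speed of each of round_tin, square_tin, oblong_tin, pepper_jar below 0.2 rad/s and contact force between the fingers and round_tin below 0.1 N and horizontal distance between square_tin and square_stand below 0.011 m and z of square_tin in the frame of square_stand between 0.003 and 0.009 m and contact force between the fingers and square_tin below 0.1 N and horizontal distance between oblong_tin and oblong_stand below 0.011 m and z of oblong_tin in the frame of oblong_stand between 0.003 and 0.009 m and contact force between the fingers and oblong_tin below 0.1 N and horizontal distance between pepper_jar and small_round_stand below 0.011 m and z of pepper_jar in the frame of small_round_stand between 0.003 and 0.009 m and contact force between the fingers and pepper_jar below 0.1 N and distance of each of small_glass, garlic from where it was at the start of the episode below 0.03 m); the robot touches nothing.
It fails at once if one of the tins or the jar is tipped over (more than 40 degrees from upright) (angle between any of round_tin, square_tin, oblong_tin, pepper_jar's own z axis and vertical above 0.7 rad).
It fails at once if the small glass or the garlic bulb is pushed more than 30 mm from where it stood (distance of any of small_glass, garlic from where it was at the start of the episode above 0.03 m).
It also fails if it takes over 112 s, if anything falls off the work surface, if the arm or the gripper's body presses on something with over 40 N, if the wrist force passes 120 N, or if a joint passes its speed limit or range.

### The arm

A 6-joint arm with a two-finger parallel gripper is mounted at the origin on a cart in front of the work surface, level with it; the furniture and walls round the work are solid. World frame = base frame: x ahead of the robot, y to its left, z up, the work surface at z = 0. Lengths are in m, angles in rad, forces in N, time in s.
With the tool pointing down it reaches from about 0.375 to 0.925 m from the base axis. Payload 5.7 kg.
Tool frame: the origin (TCP) lies midway between the tips of the shut fingers; the grasp point (between the pads) lies 19 mm behind it; z points along the fingers, y is the line along which they close (so a half turn about z gives the same grasp; the last joint's range is limited). The gripper opens to 88 mm and grips with 3 to 60 N. Pads are 20 mm wide; open, the fingers measure 115 mm over their backs; the gripper's body (75 mm by 178 mm) begins 61 mm behind the grasp point.
Start: joints at [-1.429, 0.359, 1.51, -0, 1.272, -0.115], TCP at [0.152, -0.58, 0.223] pointing down, gripper open.
Joint ranges: [-2.97, 2.97], [-1.01, 2.36], [0.21, 2.38], [-0.96, 4.11], [0.2, 2.71], [-2.98, 2.98]. Speed limits (rad/s): [2.39, 2.39, 3.14, 3.14, 3.14, 3.14].

### API

Orientations are given as a unit quaternion [w, x, y, z].
In Python, from bench import ctrl gives the robot as it stands. The module is installed in compiled form; this text tells all that it offers.
- The arm moves only by the tool step_arm, never from a script. Its argument "motion" is text: rows parted by semicolons, each of 5 numbers parted by spaces: the shift along the tool's x, y, z in cm, then the turn about the tool's z in degrees, then the opening, from -1 (shut) to 1 (fully open), so that 0 is half open. A call has exactly 5 rows; each row is the pose to reach, as a shift and turn from the pose commanded when the call began, along the tool's axes at that moment; what a row does not reach only later rows make up. A row lasts 1/8 s, in which the tool goes at most 62.5 mm and 10.7 degrees, less where a joint would pass 70% of its speed; a pose out of reach is approached as far as the arm can. A call with a gripper value outside its range is refused whole. The fingers move at their own pace and stop on an object; "grip_force" is the grip in N (left out, the last holds). Time passes only in rows, so rows that repeat a pose let the fingers close, or fill a call up. It gives the time, the measured TCP pose, the force, the opening and the grip force at its end, in the units of the state.
- ctrl.sense(): the state, without advancing time (a new reading comes with each control period).
- ctrl.camera(name): name is "scene" or "top"; returns a dict with "frame" (420x560x3 uint8, red, green, blue), "fx", "fy", "cx", "cy" (pixels), "rvec" (rotation vector, rad) and "tvec" (3), from world to camera coordinates, as OpenCV has them. Camera axes: x right, y down, z forward; pixel columns grow to the right and rows downward; lengths in m; the calibration is good to about 2 mm. A picture is of the moment at which its call begins. There is no depth.
- ctrl.hand_in(): hands the job in; it is judged then, once.
The state is a dict: "clock": time; "joint_pos": joint angles; "dq": joint speeds; "joint_torque": joint torques, N m; "ee_pos": TCP position; "tcp_rot": TCP orientation; "wrist_force": force on the tool from outside, world axes, zero at the start; "moment": the same for the moment, N m; "width": finger opening in m; "finger_force": force on a finger pad.
Only numpy, scipy, OpenCV 4.12 (cv2) and the standard library are available. Lean on these libraries where they do the work, as an engineer would, in place of code of your own. Each camera call takes 0.05 s, during which the arm holds its last target. There are 200 camera calls.

## Working session

There is one attempt and no reset: what is moved stays moved. The work goes in short steps, Python scripts to look and compute and a tool call to move; the robot and the scene stay as the last step left them, time stands still between calls to the robot, and variables do not carry over. Pictures are saved under pics/ and viewed, at most 14 in all, crops included, and the job is handed in when it is done.

Besides the shell and the picture viewer there is one more tool, called after "Emit:" as name(argument=value, ...), one argument or row to a line, values as JSON. step_arm: Moves the arm, as the interface text tells. Its arguments: {"type":"object","properties":{"motion":{"type":"string"},"grip_force":{"type":"number"}},"required":["motion"]}

```bash
mkdir -p pics; cat > h.py <<'E'
import numpy as np, cv2
from bench import ctrl
def snap(name,fn,crop=None,k=1):
    c=ctrl.camera(name); f=c["frame"][:,:,::-1]
    np.savez(f"{name}.npz",**{a:np.array(c[a]) for a in("fx","fy","cx","cy","rvec","tvec")})
    if crop: u0,v0,u1,v1=crop; f=f[v0:v1,u0:u1]
    if k!=1: f=cv2.resize(f,None,fx=k,fy=k,interpolation=cv2.INTER_CUBIC)
    cv2.imwrite("pics/"+fn,f)
def px(name,u,v,z):
    c=np.load(name+".npz"); R=cv2.Rodrigues(c["rvec"])[0]; o=-R.T@c["tvec"].ravel()
    d=R.T@np.array([(u-c["cx"])/c["fx"],(v-c["cy"])/c["fy"],1]); return (o+d*(z-o[2])/d[2])
E
python3 - <<'E'
from h import *
snap("scene","s0.png",None,1.4); snap("top","t0.png",None,1.4)
for n in("scene","top"):
    c=np.load(n+".npz");R=cv2.Rodrigues(c["rvec"])[0];print(n,-R.T@c["tvec"].ravel(),R.round(2).tolist(),c["fx"])
s=ctrl.sense();print(s["clock"],s["ee_pos"],s["tcp_rot"],s["width"])
E
```

```text
scene [-0.00396316  0.49983991  0.59588687] [[-0.55, -0.84, 0.01], [-0.53, 0.33, -0.78], [0.65, -0.43, -0.62]] 491.27363046871
top [0.45177037 0.12714587 0.89616836] [[0.01, -1.0, -0.01], [-0.99, -0.01, -0.13], [0.13, 0.02, -0.99]] 490.9810987846401
0.1 [ 0.15229082 -0.57971074  0.22191512] [-8.17523365e-04  9.91769390e-01  1.28034406e-01 -1.32547588e-05] 0.08796554382280834
```

View pics/s0.png

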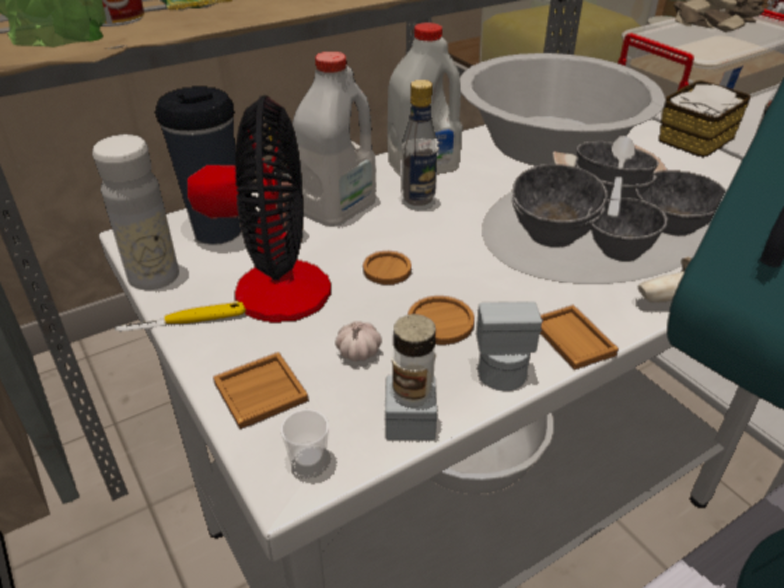

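View pics/t0.png

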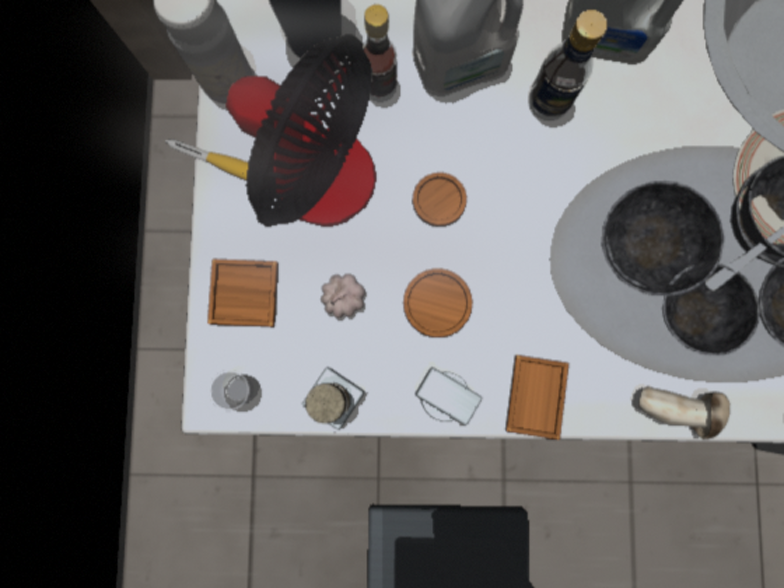

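The pictures show the jar on the square tin (top view about (335,400)), the oblong tin on the round tin (448,397), and all four stands. Next I'll enlarge the work area.

```bash
python3 - <<'E'
from h import *
snap("top","t1.png",(145,115,415,315),2.96)
E
```

```text
(no output)
```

View pics/t1.png

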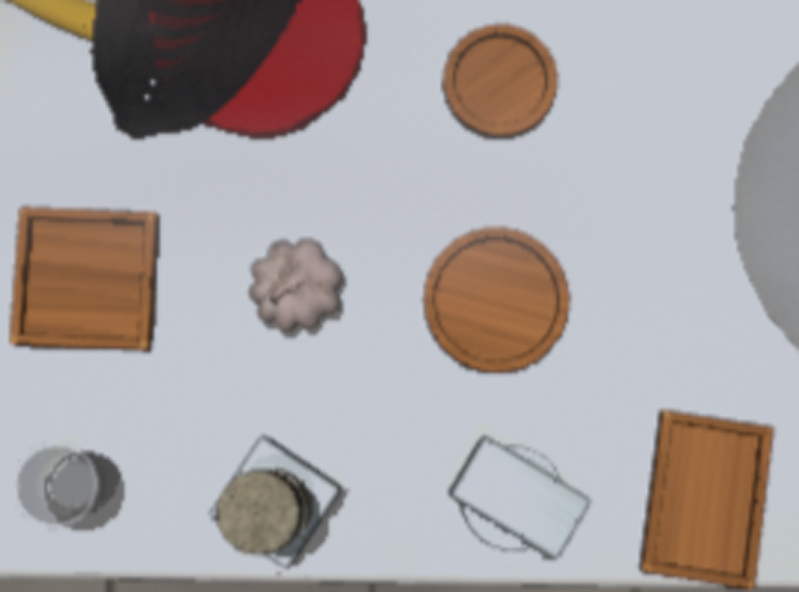

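```bash
python3 - <<'E'
from h import *
P=lambda u,v,z:px("top",145+(u+.5)/2.96-.5,115+(v+.5)/2.96-.5,z)
def poly(n,pts,z):
    w=np.array([P(*p,z)[:2] for p in pts]); e=w-np.roll(w,1,0)
    print(n,w.mean(0).round(4),np.linalg.norm(e,axis=1).round(3),np.degrees(np.arctan2(e[:,1],e[:,0])).round(1))
poly("sqtin",[(266,436),(345,491),(290,567),(212,513)],.05)
poly("obl",[(484,436),(590,500),(557,557),(450,492)],.1)
poly("sqst",[(22,207),(159,212),(151,350),(11,345)],.014)
poly("obst",[(662,410),(773,428),(753,586),(641,570)],.014)
for n,u,v,z in[("rtin",512,497,.05),("jar",261,512,.146),("lst",497,300,.014),("sst",500,80,.014),("garlic",298,287,.03),("glasstop",55,485,.062),("glassbot",72,488,.0)]: print(n,P(u,v,z).round(4))
s=ctrl.sense(); R=cv2.Rodrigues(np.zeros(3))[0]
from scipy.spatial.transform import Rotation as Ro
w,x,y,z=s["tcp_rot"];print(Ro.from_quat([x,y,z,w]).as_matrix().round(3))
E
```

```text
sqtin [0.4301 0.1987] [0.054 0.056 0.053 0.055] [ -34.1 -123.7  144.6   56.7]
obl [0.4361 0.0636] [0.035 0.066 0.035 0.067] [ -31.1 -120.4  149.6   59.6]
sqst [0.5632 0.3231] [0.086 0.085 0.085 0.086] [ -1.9 -91.5 178.6  88.6]
obst [ 0.4347 -0.055 ] [0.096 0.067 0.094 0.067] [ -8.2 -98.5 171.5  82.8]
rtin [0.4345 0.0643 0.05  ]
jar [0.4272 0.1993 0.146 ]
lst [0.5524 0.0709 0.014 ]
sst [0.6903 0.0693 0.014 ]
garlic [0.5571 0.1914 0.03  ]
glasstop [0.4381 0.3252 0.062 ]
glassbot [0.4354 0.3295 0.    ]
[[ 0.967  0.254 -0.   ]
 [ 0.254 -0.967  0.001]
 [ 0.    -0.001 -1.   ]]
```

```bash
cat >> h.py <<'E'
def plan(*wps):
    """shift (cm) and turn (deg) of each leg, tool down; wps = x,y,z,yaw of tool x (deg)"""
    s=ctrl.sense(); w,x,y,z=s["tcp_rot"]; th=np.degrees(2*np.arctan2(y,x)); p=np.array(s["ee_pos"])
    print("t",round(s["clock"],2),"p",p.round(4),"yaw",round(th%360,2),"w",round(s["width"],4),"F",np.round(s["wrist_force"],1))
    for *q,t in wps:
        d=(np.array(q)-p)*100; a=np.radians(th); c,n=np.cos(a),np.sin(a)
        print(np.round([d[0]*c+d[1]*n,d[0]*n-d[1]*c,-d[2],-((t-th+180)%360-180)],2)); p=np.array(q); th=t
E
python3 -c "
from h import *
plan((.34,-.42,.22,30),(.43,-.19,.2,59.7),(.436,.0637,.15,59.7),(.436,.0637,.072,59.7),(.436,.0637,.13,59.7),(.4347,-.055,.13,15),(.4347,-.055,.10,-8.4),(.4347,-.055,.029,-8.4))"
```

```text
t 0.15 p [ 0.1523 -0.5798  0.222 ] yaw 14.71 w 0.088 F [-0.   0.4  0.8]
[ 22.21 -10.69   0.2  -15.29]
[ 19.29 -15.42   2.   -29.7 ]
[ 22.21 -12.28   5.    -0.  ]
[ 0.   0.   7.8 -0. ]
[ 0.   0.  -5.8 -0. ]
[-10.31   5.88  -0.    44.7 ]
[ 0.   0.   3.  23.4]
[ 0.  -0.   7.1 -0. ]
```

Emit:
step_arm(
  motion="4.4 -2.2 0 -3 1;8.8 -4.3 0 -6 1;13.3 -6.4 0 -9 1;17.7 -8.5 0.1 -12 1;22.2 -10.7 0.2 -15.3 1",
  grip_force=20,
)

```text
clock: 0.78
ee_pos: [0.3409, -0.4192, 0.2205]
tcp_rot: [-0.0, 0.966, 0.26, -0.0]
wrist_force: [0.8, -0.6, 0.4]
width: 0.0881
finger_force: 0.0
```

Emit:
step_arm(
  motion="3.9 -3.1 0.4 -6 1;7.7 -6.2 0.8 -12 1;11.6 -9.2 1.2 -18 1;15.4 -12.3 1.6 -24 1;19.3 -15.4 2 -29.7 1",
)

```text
clock: 1.4
ee_pos: [0.4303, -0.189, 0.2005]
tcp_rot: [-0.0, 0.867, 0.499, 0.0]
wrist_force: [-0.0, -0.8, 0.1]
width: 0.0878
finger_force: 0.0
```

Emit:
step_arm(
  motion="5 -2.8 1 0 1;10 -5.6 2 0 1;15 -8.4 3.5 0 1;19 -10.5 4.5 0 1;22.2 -12.3 5 0 1",
)

```text
clock: 2.02
ee_pos: [0.4351, 0.0651, 0.1501]
tcp_rot: [-0.0, 0.867, 0.498, -0.0]
wrist_force: [1.2, -0.7, 0.8]
width: 0.0877
finger_force: 0.0
```

```bash
python3 -c "
from h import *
plan((.436,.0637,.15,59.7),(.436,.0637,.072,59.7))"
```

```text
t 2.02 p [0.4351 0.0651 0.1501] yaw 59.78 w 0.0877 F [ 1.2 -0.7  0.8]
[-0.07  0.15  0.01  0.08]
[ 0.   0.   7.8 -0. ]
```

Emit:
step_arm(
  motion="0 0.1 2 0 1;0 0.1 4 0 1;0 0.1 6 0 1;0 0.1 7.8 0 1;0 0.1 7.8 0 0.3",
)

```text
clock: 2.65
ee_pos: [0.4354, 0.0627, 0.0717]
tcp_rot: [-0.001, 0.867, 0.498, -0.001]
wrist_force: [0.1, -0.1, -0.1]
width: 0.0811
finger_force: 0.0
```

Emit:
step_arm(
  motion="0 0 0 0 0;0 0 0 0 -0.2;0 0 0 0 -0.5;0 0 0 0 -1;0 0 0 0 -1",
)

```text
clock: 3.28
ee_pos: [0.4366, 0.0627, 0.0729]
tcp_rot: [-0.0, 0.867, 0.498, 0.0]
wrist_force: [-1.0, 1.5, 3.8]
width: 0.0379
finger_force: 20.0
```

Emit:
step_arm(
  motion="0 0 -1 0 -1;0 0 -2.5 0 -1;0 0 -4 0 -1;0 0 -5.8 0 -1;0 0 -5.8 0 -1",
)

```text
clock: 3.9
ee_pos: [0.4377, 0.0627, 0.132]
tcp_rot: [0.001, 0.867, 0.498, 0.001]
wrist_force: [-0.4, 0.5, -2.2]
width: 0.038
finger_force: 20.0
```

```bash
python3 -c "
from h import *
plan((.4347,-.055,.13,15),(.4347,-.055,.10,-8.4),(.4347,-.055,.029,-8.4))
snap('scene','s1.png',(250,180,450,350),3)"
```

```text
t 3.9 p [0.4377 0.0627 0.132 ] yaw 59.72 w 0.038 F [-0.4  0.5 -2.2]
[-10.32   5.67   0.2   44.72]
[ 0.   0.   3.  23.4]
[ 0.  -0.   7.1 -0. ]
```

View pics/s1.png

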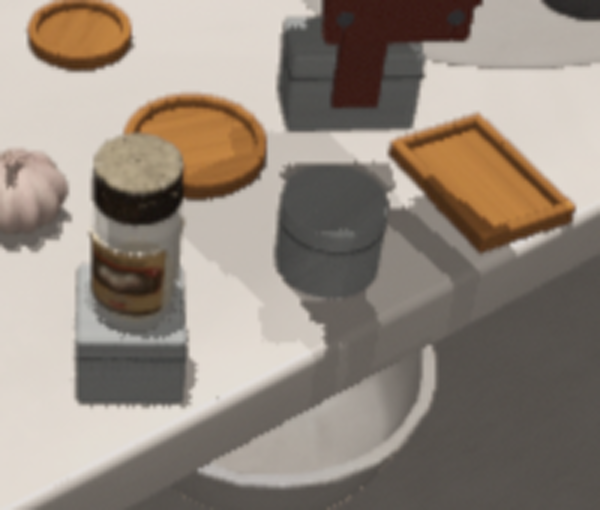

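The oblong tin is held level, with the tip near (360,105), and the round tin is still standing at (335,225).

Emit:
step_arm(
  motion="-2 1.1 0 9 -1;-4.1 2.3 0 18 -1;-6.2 3.4 0 27 -1;-8.3 4.5 0 36 -1;-10.3 5.7 0.2 44.7 -1",
)

```text
clock: 4.58
ee_pos: [0.4332, -0.0556, 0.1279]
tcp_rot: [-0.0, 0.992, 0.128, -0.001]
wrist_force: [0.2, -0.2, -1.8]
width: 0.0379
finger_force: 20.0
```

Emit:
step_arm(
  motion="0 0 1 8 -1;0 0 2 16 -1;0 0 3 23.4 -1;0 0 3 23.4 -1;0 0 3 23.4 -1",
)

```text
clock: 5.2
ee_pos: [0.4337, -0.0549, 0.0985]
tcp_rot: [-0.0, 0.997, -0.072, -0.0]
wrist_force: [-0.1, -0.4, -1.6]
width: 0.0379
finger_force: 20.0
```

```bash
python3 -c "
from h import *
plan((.4347,-.055,.029,-8.4))"
```

```text
t 5.2 p [ 0.4337 -0.0549  0.0985] yaw 351.76 w 0.0379 F [-0.1 -0.4 -1.6]
[ 0.1  -0.01  6.95  0.16]
```

Emit:
step_arm(
  motion="0.1 0 2 0 -1;0.1 0 4 0 -1;0.1 0 5.5 0 -1;0.1 0 6.5 0 -1;0.1 0 6.9 0 -1",
)

```text
clock: 5.82
ee_pos: [0.435, -0.0551, 0.0294]
tcp_rot: [-0.0, 0.997, -0.073, -0.0]
wrist_force: [0.3, 0.6, -2.1]
width: 0.0378
finger_force: 20.0
```

Emit:
step_arm(
  motion="0 0 0 0 -1;0 0 0.1 0 -1;0 0 0.1 0 -0.1;0 0 0.1 0 0.3;0 0 0.1 0 0.5",
)

```text
clock: 6.45
ee_pos: [0.4351, -0.0551, 0.0289]
tcp_rot: [-0.0, 0.997, -0.073, 0.0]
wrist_force: [0.2, -0.3, 0.6]
width: 0.0562
finger_force: 0.0
```

Emit:
step_arm(
  motion="0 0 -2 0 0.5;0 0 -4 0 0.5;0 0 -7 0 0.8;0 0 -11 0 1;0 0 -15 0 1",
)

```text
clock: 7.08
ee_pos: [0.4345, -0.055, 0.1799]
tcp_rot: [-0.0, 0.997, -0.073, -0.0]
wrist_force: [0.8, 0.6, 0.2]
width: 0.0875
finger_force: 0.0
```

```bash
python3 -c "
from h import *
plan((.42,.09,.19,31),(.428,.199,.18,60),(.428,.199,.083,60),(.428,.199,.15,60),(.44,.08,.15,60),(.69,.0693,.15,70),(.69,.0693,.0395,70))
snap('top','t2.png',(225,185,425,335),3)"
```

```text
t 7.08 p [ 0.4345 -0.055   0.1799] yaw 351.62 w 0.0875 F [0.8 0.6 0.2]
[ -3.55 -14.13  -1.01 -39.38]
[  6.3   -8.93   1.   -29.  ]
[0.  0.  9.7 0. ]
[ 0.   0.  -6.7  0. ]
[-9.71  6.99 -0.    0.  ]
[ 11.57  22.19  -0.   -10.  ]
[ 0.    0.   11.05  0.  ]
```

View pics/t2.png

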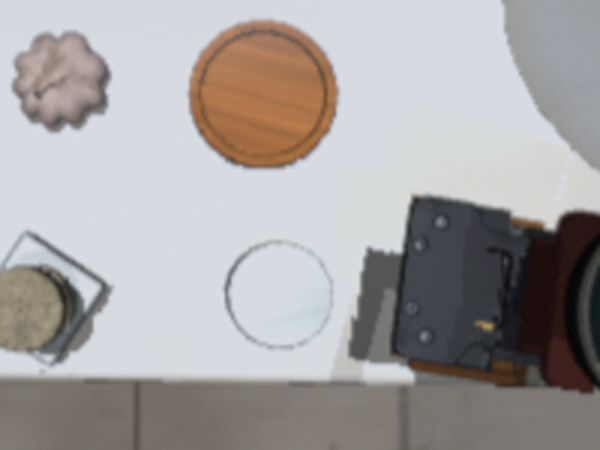

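The round tin's lid is centred near (278,294) and undisturbed; the oblong tin is hidden below the gripper. On to the jar.

Emit:
step_arm(
  motion="-0.7 -2.8 -0.4 -8 1;-1.4 -5.6 -0.8 -16 1;-2.1 -8.5 -1 -24 1;-2.8 -11.3 -1 -32 1;-3.5 -14.1 -1 -39.4 1",
)

```text
clock: 7.75
ee_pos: [0.4206, 0.0904, 0.1886]
tcp_rot: [-0.0, 0.963, 0.269, 0.0]
wrist_force: [0.2, -0.4, 0.1]
width: 0.0878
finger_force: 0.0
```

Emit:
step_arm(
  motion="1.5 -2.2 0 -7 1;3.1 -4.4 0 -14 1;4.7 -6.6 0 -21 1;6.3 -8.9 0.5 -29 1;6.3 -8.9 1 -29 1",
)

```text
clock: 8.38
ee_pos: [0.429, 0.1994, 0.1784]
tcp_rot: [-0.0, 0.865, 0.501, 0.0]
wrist_force: [-0.4, -0.4, -0.4]
width: 0.0878
finger_force: 0.0
```

```bash
python3 -c "
from h import *
plan((.428,.199,.083,60))
print(px('top',225+(278.5)/3-.5,185+294.5/3-.5,.05))"
```

```text
t 8.38 p [0.429  0.1994 0.1784] yaw 60.13 w 0.0878 F [-0.4 -0.4 -0.4]
[-0.09 -0.07  9.54  0.13]
[0.43432584 0.0648297  0.05      ]
```

Emit:
step_arm(
  motion="-0.1 -0.1 2 0 1;-0.1 -0.1 4.5 0 1;-0.1 -0.1 7 0 1;-0.1 -0.1 9 0 1;-0.1 -0.1 9.5 0 1",
)

```text
clock: 9.0
ee_pos: [0.4263, 0.1966, 0.0825]
tcp_rot: [-0.0, 0.867, 0.499, -0.002]
wrist_force: [-0.9, 0.6, 0.4]
width: 0.0879
finger_force: 0.0
```

Emit:
step_arm(
  motion="0 0 0 0 0.5;0 0 0 0 0.3;0 0 0 0 0.2;0 0 0 0 0.1;0 0 0 0 0",
  grip_force=12,
)

```text
clock: 9.62
ee_pos: [0.4275, 0.198, 0.0839]
tcp_rot: [-0.0, 0.866, 0.5, 0.0]
wrist_force: [-1.1, 0.4, 0.8]
width: 0.0449
finger_force: 0.4
```

Emit:
step_arm(
  motion="0 0 0 0 -0.1;0 0 0 0 -0.3;0 0 0 0 -0.6;0 0 0 0 -1;0 0 0 0 -1",
)

```text
clock: 10.25
ee_pos: [0.4275, 0.1979, 0.0838]
tcp_rot: [-0.0, 0.866, 0.5, 0.0]
wrist_force: [-1.4, 1.3, 5.1]
width: 0.0433
finger_force: 12.0
```

Emit:
step_arm(
  motion="0 0 -0.8 0 -1;0 0 -2 0 -1;0 0 -3.5 0 -1;0 0 -5 0 -1;0 0 -6.7 0 -1",
  grip_force=20,
)

```text
clock: 10.88
ee_pos: [0.4277, 0.1977, 0.1518]
tcp_rot: [0.0, 0.866, 0.5, 0.0]
wrist_force: [0.8, 0.2, -1.1]
width: 0.0427
finger_force: 20.0
```

```bash
python3 -c "
from h import *
plan((.44,.08,.15,60),(.56,.075,.15,65),(.69,.0693,.15,70))
snap('scene','s2.png',(200,130,470,330),2.9)"
```

```text
t 10.88 p [0.4277 0.1977 0.1518] yaw 60.01 w 0.0427 F [ 0.8  0.2 -1.1]
[-9.58  6.95  0.18  0.01]
[ 5.57 10.64 -0.   -5.  ]
[ 4.98 12.02 -0.   -5.  ]
```

View pics/s2.png

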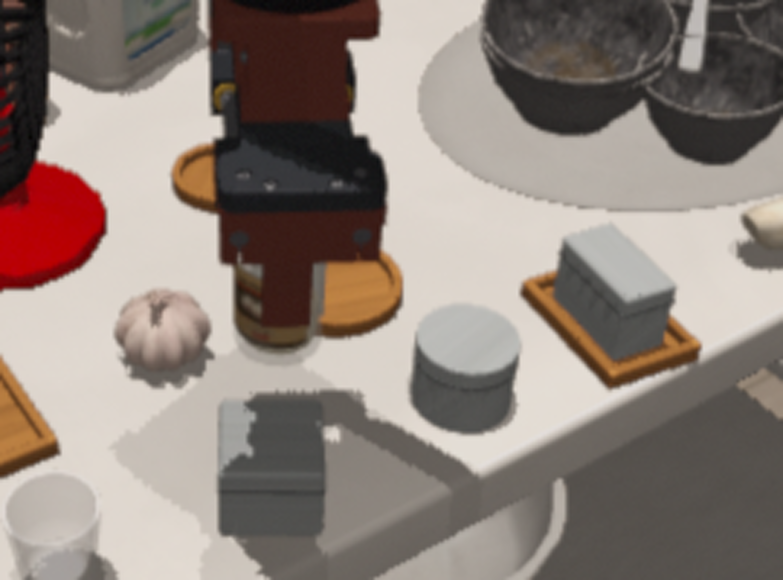

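The oblong tin sits level in its stand at (615,300). The jar is held upright with its base at (278,345), and the square tin has not moved.

Emit:
step_arm(
  motion="-2.4 1.7 0 0 -1;-4.8 3.5 0 0 -1;-7.2 5.2 0 0 -1;-9.6 7 0.1 0 -1;-9.6 7 0.1 0 -1",
)

```text
clock: 11.55
ee_pos: [0.4406, 0.0783, 0.1499]
tcp_rot: [0.0, 0.867, 0.499, 0.0]
wrist_force: [-0.1, 0.5, -0.8]
width: 0.0429
finger_force: 20.0
```

Emit:
step_arm(
  motion="1.4 2.7 0 -1 -1;2.8 5.3 0 -2 -1;4.2 8 0 -3 -1;5.6 10.6 0 -5 -1;5.6 10.6 0 -5 -1",
)

```text
clock: 12.18
ee_pos: [0.5621, 0.076, 0.1498]
tcp_rot: [0.0, 0.843, 0.537, 0.001]
wrist_force: [-0.9, 0.4, -1.4]
width: 0.0433
finger_force: 20.0
```

Emit:
step_arm(
  motion="1.2 3 0 -1 -1;2.5 6 0 -2 -1;3.7 9 0 -3 -1;5 12 0 -5 -1;5 12 0 -5 -1",
)

```text
clock: 12.8
ee_pos: [0.6906, 0.0705, 0.1494]
tcp_rot: [-0.0, 0.819, 0.574, 0.0]
wrist_force: [-1.0, -0.2, -1.4]
width: 0.0431
finger_force: 20.0
```

```bash
python3 -c "
from h import *
plan((.6905,.0693,.041,70))"
```

```text
t 12.8 p [0.6906 0.0705 0.1494] yaw 70.0 w 0.0431 F [-1.  -0.2 -1.4]
[-0.12  0.03 10.84 -0.  ]
```

Emit:
step_arm(
  motion="-0.1 0 3 0 -1;-0.1 0 6 0 -1;-0.1 0 8.5 0 -1;-0.1 0 10 0 -1;-0.1 0 10.8 0 -1",
)

```text
clock: 13.42
ee_pos: [0.6883, 0.0693, 0.0411]
tcp_rot: [-0.001, 0.819, 0.574, -0.001]
wrist_force: [0.5, -0.1, -0.5]
width: 0.0429
finger_force: 20.0
```

Emit:
step_arm(
  motion="0 0 0.1 0 -1;0 0 0.1 0 -1;0 0 0.1 0 0;0 0 0.1 0 0.3;0 0 0.1 0 0.6",
)

```text
clock: 14.05
ee_pos: [0.6898, 0.0689, 0.0411]
tcp_rot: [0.0, 0.819, 0.574, 0.0]
wrist_force: [-0.6, 0.2, 0.1]
width: 0.0605
finger_force: 0.0
```

Emit:
step_arm(
  motion="0 0 -1.5 0 0.8;0 0 -4 0 0.8;0 0 -7 0 0.8;0 0 -11 0 0.8;0 0 -15 0 1",
)

```text
clock: 14.68
ee_pos: [0.6896, 0.0689, 0.193]
tcp_rot: [0.0, 0.819, 0.574, 0.0]
wrist_force: [0.4, 0.3, 0.2]
width: 0.0853
finger_force: 0.0
```

```bash
python3 -c "
from h import *
plan((.56,.068,.16,60),(.4344,.0648,.10,60),(.4344,.0648,.02,60),(.4344,.0648,.08,60),(.5524,.0709,.08,60),(.5524,.0709,.027,60))
snap('scene','s3.png',(200,130,470,330),2.9)"
```

```text
t 14.68 p [0.6896 0.0689 0.193 ] yaw 70.01 w 0.0853 F [0.4 0.3 0.2]
[ -4.52 -12.15   3.3   10.01]
[ -6.56 -10.72   6.     0.  ]
[0. 0. 8. 0.]
[ 0.  0. -6.  0.]
[ 6.43  9.91 -0.    0.  ]
[0.  0.  5.3 0. ]
```

View pics/s3.png

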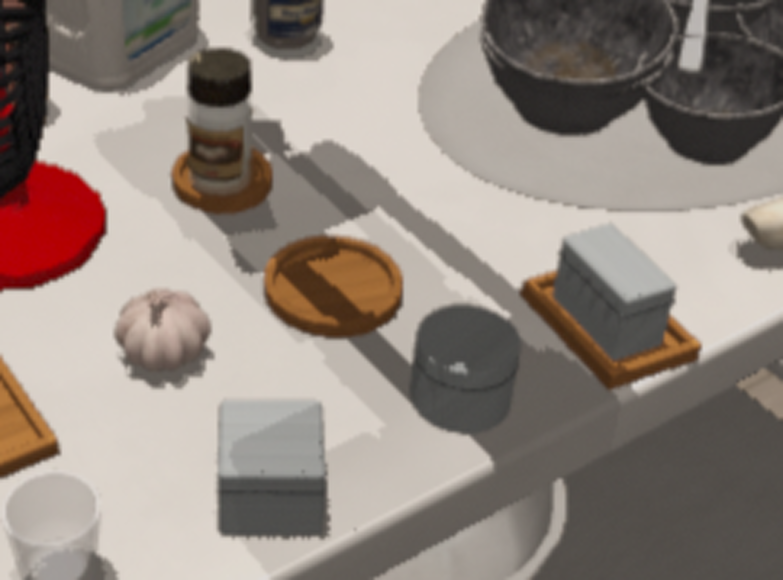

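The jar stands upright in the small round stand at (220,180). The round tin is next.

Emit:
step_arm(
  motion="-1 -2.5 0 2 1;-2 -5 0.5 4 1;-3 -7.5 1.5 6 1;-4 -10 2.5 8 1;-4.5 -12.1 3.3 10 1",
)

```text
clock: 15.35
ee_pos: [0.5595, 0.0679, 0.1583]
tcp_rot: [0.0, 0.866, 0.5, 0.0]
wrist_force: [-0.1, 0.5, 0.9]
width: 0.0881
finger_force: 0.0
```

Emit:
step_arm(
  motion="-1.7 -2.7 1 0 1;-3.3 -5.4 2.5 0 1;-5 -8 4 0 1;-6.6 -10.7 6 0 1;-6.6 -10.7 6 0 1",
)

```text
clock: 15.98
ee_pos: [0.4313, 0.0644, 0.0972]
tcp_rot: [-0.001, 0.866, 0.5, -0.002]
wrist_force: [0.7, -0.1, 0.6]
width: 0.0877
finger_force: 0.0
```

```bash
python3 -c "
from h import *
plan((.4344,.0648,.02,60))"
```

```text
t 15.97 p [0.4313 0.0644 0.0972] yaw 60.02 w 0.0877 F [ 0.7 -0.1  0.6]
[0.19 0.25 7.72 0.02]
```

Emit:
step_arm(
  motion="0 0.1 2 0 1;0 0.1 4.5 0 1;0 0.1 6.5 0 1;0 0.1 7.7 0 1;0 0.1 7.7 0 1",
)

```text
clock: 16.6
ee_pos: [0.4367, 0.0638, 0.0206]
tcp_rot: [0.0, 0.866, 0.5, 0.0]
wrist_force: [1.1, -0.1, 0.4]
width: 0.0879
finger_force: 0.0
```

Emit:
step_arm(
  motion="0 0 0 0 0.6;0 0 0 0 0.3;0 0 0 0 -0.2;0 0 0 0 -1;0 0 0 0 -1",
)

```text
clock: 17.23
ee_pos: [0.4358, 0.0639, 0.0211]
tcp_rot: [0.0, 0.866, 0.5, 0.0]
wrist_force: [-1.0, 0.4, 5.8]
width: 0.0598
finger_force: 20.0
```

Emit:
step_arm(
  motion="0 0 -1 0 -1;0 0 -2.5 0 -1;0 0 -4 0 -1;0 0 -6 0 -1;0 0 -6 0 -1",
)

```text
clock: 17.85
ee_pos: [0.4369, 0.0638, 0.082]
tcp_rot: [0.001, 0.866, 0.5, 0.001]
wrist_force: [0.2, -0.2, -2.4]
width: 0.0599
finger_force: 20.0
```

Emit:
step_arm(
  motion="1.6 2.5 0 0 -1;3.2 5 0 0 -1;4.8 7.5 0 0 -1;6.4 9.9 0 0 -1;6.4 9.9 0 0 -1",
)

```text
clock: 18.48
ee_pos: [0.5555, 0.0697, 0.08]
tcp_rot: [0.0, 0.866, 0.5, 0.001]
wrist_force: [0.0, -0.3, -2.6]
width: 0.0598
finger_force: 20.0
```

```bash
python3 -c "
from h import *
plan((.5524,.0709,.027,60))"
```

```text
t 18.48 p [0.5555 0.0697 0.08  ] yaw 60.01 w 0.0598 F [ 0.  -0.3 -2.6]
[-0.05 -0.33  5.3   0.01]
```

Emit:
step_arm(
  motion="0 -0.3 1.5 0 -1;0 -0.3 3 0 -1;0 -0.3 4.3 0 -1;0 -0.3 5.2 0 -1;0 -0.3 5.2 0 -1",
)

```text
clock: 19.1
ee_pos: [0.5504, 0.0712, 0.0279]
tcp_rot: [-0.0, 0.866, 0.5, -0.001]
wrist_force: [1.0, 0.1, -0.8]
width: 0.0597
finger_force: 20.0
```

Emit:
step_arm(
  motion="0 0 0.1 0 -1;0 0 0.1 0 -1;0 0 0.1 0 0.6;0 0 0.1 0 0.8;0 0 0.1 0 1",
)

```text
clock: 19.73
ee_pos: [0.5511, 0.0713, 0.0279]
tcp_rot: [0.0, 0.866, 0.5, 0.0]
wrist_force: [-0.1, -0.8, -0.5]
width: 0.0851
finger_force: 0.0
```

Emit:
step_arm(
  motion="0 0 -2 0 1;0 0 -4 0 1;0 0 -7 0 1;0 0 -11 0 1;0 0 -14 0 1",
)

```text
clock: 20.35
ee_pos: [0.5512, 0.0713, 0.1694]
tcp_rot: [0.0, 0.866, 0.5, 0.001]
wrist_force: [-0.1, 0.1, 0.5]
width: 0.088
finger_force: 0.0
```

```bash
python3 -c "
from h import *
plan((.49,.135,.15,103),(.4301,.1987,.12,145.9),(.4301,.1987,.02,145.9),(.4301,.1987,.11,145.9),(.50,.26,.11,162),(.5632,.3231,.11,178.4),(.5632,.3231,.027,178.4))"
```

```text
t 20.35 p [0.5512 0.0713 0.1694] yaw 60.01 w 0.088 F [-0.1  0.1  0.5]
[  2.46  -8.49   1.94 -42.99]
[  7.55  -4.4    3.   -42.9 ]
[ 0.  0. 10. -0.]
[ 0.  0. -9. -0.]
[ -2.35   8.99  -0.   -16.1 ]
[ -4.06   7.95  -0.   -16.4 ]
[ 0.   0.   8.3 -0. ]
```

```bash
python3 -c "
from h import *
snap('top','t3.png',(145,115,415,315),2.96)"
```

```text
(no output)
```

View pics/t3.png

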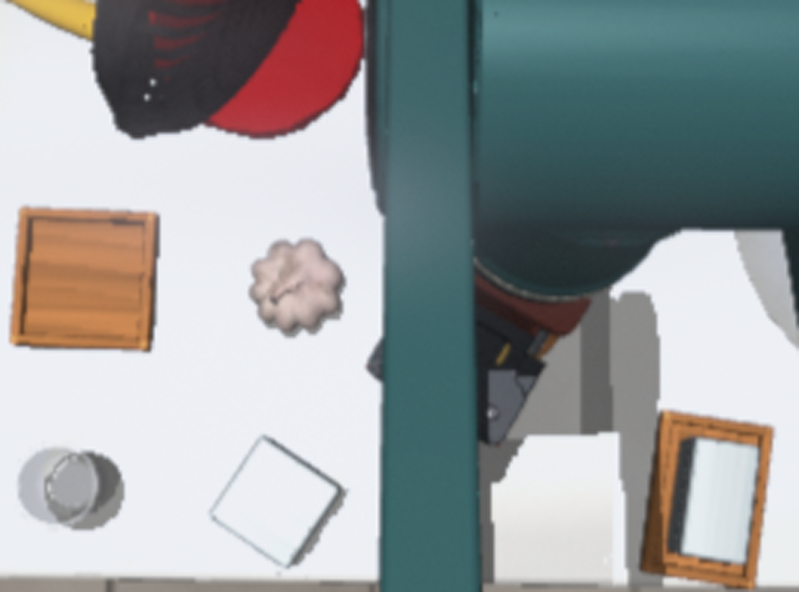

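The square tin is exactly where it was, with corners at (266,436), (345,491), (290,567) and (212,513). The oblong tin is in its recess at (718,500), and the garlic and glass have not moved.

Emit:
step_arm(
  motion="0.5 -1.7 0.4 -9 1;1 -3.4 0.8 -18 1;1.5 -5.1 1.2 -27 1;2 -6.8 1.6 -35 1;2.5 -8.5 1.9 -43 1",
)

```text
clock: 21.02
ee_pos: [0.489, 0.1357, 0.1481]
tcp_rot: [-0.0, 0.621, 0.784, -0.0]
wrist_force: [-0.6, -0.5, 1.3]
width: 0.088
finger_force: 0.0
```

Emit:
step_arm(
  motion="1.5 -0.9 0 -9 1;3 -1.8 0.5 -18 1;4.5 -2.6 1 -27 1;6 -3.5 2 -35 1;7.5 -4.4 3 -43 1",
)

```text
clock: 21.65
ee_pos: [0.4295, 0.1989, 0.1182]
tcp_rot: [0.0, 0.29, 0.957, 0.0]
wrist_force: [0.3, 0.5, 1.0]
width: 0.0876
finger_force: 0.0
```

```bash
python3 -c "
from h import *
plan((.4301,.1987,.02,145.9))"
```

```text
t 21.65 p [0.4295 0.1989 0.1182] yaw 146.28 w 0.0876 F [0.3 0.5 1. ]
[-0.07  0.02  9.82  0.38]
```

Emit:
step_arm(
  motion="0 0 3 0.4 1;0 0 6 0.4 1;0 0 8.5 0.4 1;0 0 9.8 0.4 1;0 0 9.8 0.4 1",
)

```text
clock: 22.28
ee_pos: [0.4294, 0.1983, 0.02]
tcp_rot: [-0.001, 0.296, 0.955, -0.0]
wrist_force: [0.8, -0.5, -0.0]
width: 0.0881
finger_force: 0.0
```

Emit:
step_arm(
  motion="0 0 0 0 0.6;0 0 0 0 0.3;0 0 0 0 -0.2;0 0 0 0 -1;0 0 0 0 -1",
)

```text
clock: 22.9
ee_pos: [0.4304, 0.1987, 0.0212]
tcp_rot: [0.0, 0.296, 0.955, 0.0]
wrist_force: [-1.0, -0.8, 5.7]
width: 0.0559
finger_force: 19.9
```

Emit:
step_arm(
  motion="0 0 -1.5 0 -1;0 0 -4 0 -1;0 0 -6.5 0 -1;0 0 -9 0 -1;0 0 -9 0 -1",
)

```text
clock: 23.52
ee_pos: [0.4311, 0.1989, 0.1119]
tcp_rot: [0.001, 0.296, 0.955, 0.001]
wrist_force: [0.8, 0.8, -1.2]
width: 0.0563
finger_force: 19.9
```

Emit:
step_arm(
  motion="-0.6 2.2 0 -4 -1;-1.2 4.5 0 -8 -1;-1.8 6.8 0 -12 -1;-2.4 9 0 -16 -1;-2.4 9 0 -16 -1",
)

```text
clock: 24.15
ee_pos: [0.5011, 0.2598, 0.1092]
tcp_rot: [-0.0, 0.16, 0.987, -0.0]
wrist_force: [-0.8, 0.0, -1.2]
width: 0.0556
finger_force: 19.9
```

```bash
python3 -c "
from h import *
plan((.5632,.3231,.11,178.4))"
```

```text
t 24.15 p [0.5011 0.2598 0.1092] yaw 161.62 w 0.0556 F [-0.8  0.  -1.2]
[ -3.9    7.97  -0.08 -16.78]
```

Emit:
step_arm(
  motion="-1 2 0 -4 -1;-2 4 0 -8 -1;-3 6 0 -12 -1;-3.9 8 0 -16.8 -1;-3.9 8 0 -16.8 -1",
)

```text
clock: 24.78
ee_pos: [0.5624, 0.3227, 0.1096]
tcp_rot: [-0.001, 0.015, 1.0, -0.0]
wrist_force: [0.5, -1.2, -0.5]
width: 0.0562
finger_force: 19.9
```

```bash
python3 -c "
from h import *
plan((.5632,.3231,.028,178.4))"
```

```text
t 24.77 p [0.5624 0.3227 0.1096] yaw 178.33 w 0.0562 F [ 0.5 -1.2 -0.5]
[-0.08  0.04  8.16 -0.07]
```

Emit:
step_arm(
  motion="0 0 2.5 0 -1;0 0 5 0 -1;0 0 7 0 -1;0 0 8 0 -1;0 0 8.1 0 -1",
)

```text
clock: 25.4
ee_pos: [0.5615, 0.322, 0.029]
tcp_rot: [-0.001, 0.015, 1.0, -0.0]
wrist_force: [0.1, 0.4, -0.6]
width: 0.0561
finger_force: 19.9
```

Emit:
step_arm(
  motion="0 0 0.1 0 -1;0 0 0.1 0 -1;0 0 0.1 0 0.5;0 0 0.1 0 0.8;0 0 0.1 0 1",
)

```text
clock: 26.02
ee_pos: [0.563, 0.323, 0.029]
tcp_rot: [0.0, 0.014, 1.0, 0.0]
wrist_force: [-0.3, -0.2, -0.5]
width: 0.0825
finger_force: 0.0
```

Emit:
step_arm(
  motion="0 0 -2 0 1;0 0 -4 0 1;0 0 -7 0 1;0 0 -11 0 1;0 0 -15 0 1",
)

```text
clock: 26.65
ee_pos: [0.5629, 0.3229, 0.1814]
tcp_rot: [0.0, 0.014, 1.0, 0.0]
wrist_force: [0.8, 0.3, -0.8]
width: 0.088
finger_force: 0.0
```

Emit:
step_arm(
  motion="3 0 -1 0 1;6 0 -2 0 1;9 0 -3 0 1;12 0 -4 0 1;12 0 -4 0 1",
)

```text
clock: 27.28
ee_pos: [0.4416, 0.3265, 0.2209]
tcp_rot: [0.001, 0.013, 1.0, 0.001]
wrist_force: [0.9, 0.4, -0.5]
width: 0.0879
finger_force: 0.0
```

```bash
python3 -c "
from h import *
plan()
snap('scene','s4.png',None,1.4);snap('top','t4.png',None,1.4)"
```

```text
t 27.27 p [0.4416 0.3265 0.2209] yaw 178.5 w 0.0879 F [ 0.9  0.4 -0.5]
```

View pics/s4.png

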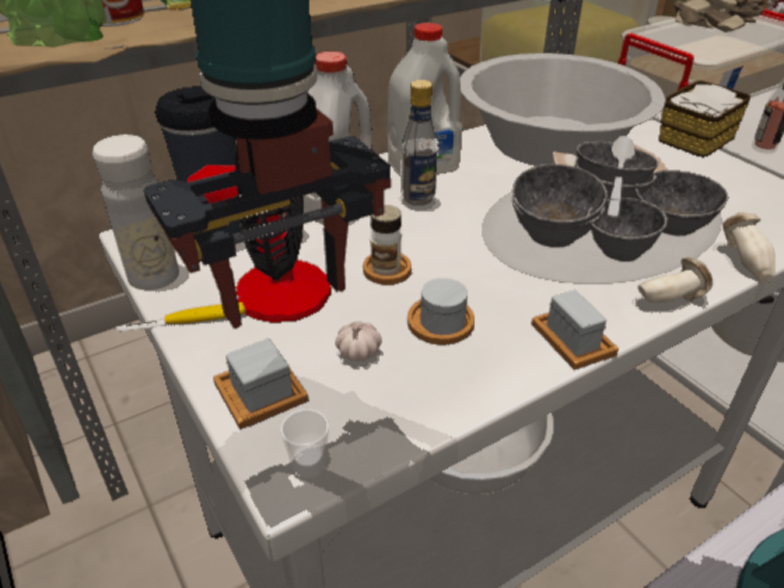

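View pics/t4.png

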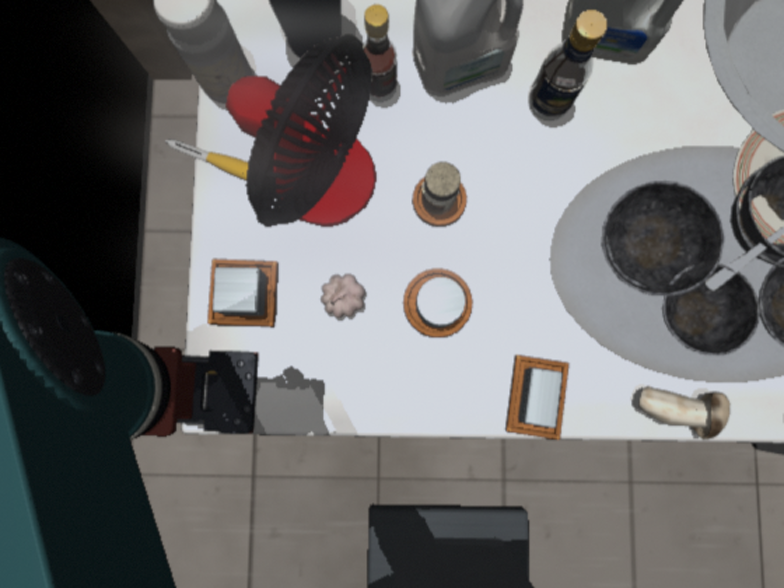

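All four stand level in their recesses, at scene pixels (260,375), (444,305), (387,245) and (577,320). The garlic and glass are unmoved. From the top view I'll check the centring, then hand in.

```bash
python3 -c "
from h import *
for n,u,v,z,q in[('obl',543,399,.056,(.4347,-.055)),('rnd',440,302,.056,(.5524,.0709)),('sq',235.5,290.5,.056,(.5632,.3231)),('jar',441.5,181,.102,(.6903,.0693))]:
    print(n,(px('top',u/1.4,v/1.4,z)[:2]-q).round(4))"
```

```text
obl [-0.0026  0.0016]
rnd [-0.0042 -0.0003]
sq [-0.0035  0.0001]
jar [-0.0025  0.0029]
```

```bash
python3 -c "
from h import *
print(ctrl.hand_in())"
```

```text
the job is handed in; nothing more can be done
None
```

I handed the job in at about 27 s: the last pictures show all four upright in their own recesses, each within about 5 mm of centre, nothing tipped, and the glass and garlic where they were; the hand-in gave no verdict.

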